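# Charge the disc mill and hold its feed slide at the mark

## Robot

A 7-joint arm with a two-finger parallel gripper is mounted at the origin on the work surface. World frame = base frame: x ahead of the robot, y to its left, z up, the work surface at z = 0. Lengths are in mm, angles in rad, forces in N, time in s.
With the tool pointing down it reaches from about 425 to 1025 mm from the base axis. Payload 9.4 kg.
Tool frame: the origin (TCP) lies at the very end of the fingers, on their centre line; the grasp point (between the pads) lies 19 mm behind it (ctrl.grip_depth is the distance from the TCP to the grasp point, in mm); z points along the fingers, y is the line along which they close (so a half turn about z gives the same grasp; the last joint's range is limited). The gripper opens to 85 mm and grips with 20 to 120 N. Pads are 22 mm wide; open, the fingers measure 114 mm over their backs; the gripper's body (76 mm by 85 mm) begins 54 mm behind the grasp point. The pads swing forward as they close: fully open they stand 13 mm farther back than shut.
Start: joints at [-1.359, 0.599, -0.003, 1.599, 0.002, 0.943, -0.08], TCP at [206.486, 694.973, 231.275] pointing down, gripper open.
Joint ranges: [-2.57, 2.57], [-0.35, 1.97], [-1.29, 1.29], [0.11, 2.56], [-1.05, 4.19], [0.11, 1.86], [-2.63, 2.63]. Speed limits (rad/s): [2.22, 2.22, 3.01, 3.01, 3.14, 3.14, 3.14].

## Interface

Orientations are given as a 3x3 rotation matrix whose columns are the frame's x, y, z axes.
In Python, from rig import telemetry, viewer, ctrl gives the robot as it stands.
- The arm moves only by the tool step_arm, never from a script. Its argument "plan" is text: rows parted by semicolons, each of 5 numbers parted by spaces: the opening in per cent of the stroke, from 0 (shut) to 100 (fully open), then the shift along the tool's x, y, z in m, then the turn about the tool's z in rad. A call has 1 to 12 rows; each row shifts and turns the commanded pose from where the row before left it, along the tool's axes as they then stand; what a row does not reach is not made up. A row lasts 1/8 s, in which the tool goes at most 62.5 mm and 10.7 degrees, less where a joint would pass 70% of its speed; a pose out of reach is approached as far as the arm can. A call is refused whole if a number of a shift passes 0.0625 or a number of a turn 0.188, either way. A call with a gripper value outside its range is refused whole. The fingers move at their own pace and stop on an object; the grip force is fixed at half the most. Time passes only in rows, so rows that do not move let the fingers close. It gives the time, the measured TCP pose, the force, the opening and the grip force at its end, in the units of the state.
- telemetry.get_state(): the state, without advancing time (a new reading comes with each control period).
- viewer.grab_frame(name): name is "scene" or "top" or "wrist"; returns the picture (400x640x3 uint8, red, green, blue); there is no depth.
- viewer.get_calibration(name): a dict with "intrinsics" (3x3 intrinsics, pixels), "dist_coeffs" ([k1, k2, p1, p2, k3] as OpenCV has them; the pictures are not rectified), "origin" and "attitude" of the camera in the world; the wrist camera has in their place "tool_from_camera" (4x4, takes a point from camera to tool coordinates, whose origin is the TCP and whose axes are the flange's). Camera axes: x right, y up, looking along -z (the intrinsics and any distortion apply to the point x, -y, -z); pixel columns grow to the right and rows downward; lengths in mm; the calibration is good to about 2 mm. A picture is of the moment at which its call begins: read the wrist's pose just before it. get_calibration takes no time and is no camera call.
- ctrl.finish_job(): hands the job in; it is judged then, once.
Trained networks look in the newest picture that a camera, given by its name, has taken for a name from the list of things; names that differ only in an ending like _2 or _b are one class to them, and where a whole thing is asked for, a point or a joint stands for the part that bears it (a point fixed in the world has none). Each returns a list of dicts, best first, with "conf" (0 to 1); they miss things now and then, are a little off and sometimes report something else, mostly with a low value. They report only what shows in the picture. A call takes as long as a camera call.
- viewer.search_frame(camera, target): "location" ([x, y, z] in mm, in world coordinates, good to about 4 mm: the middle of the surface that is visible of it).
- viewer.place_of(camera, target): "location" ([x, y, z] in mm, in world coordinates, good to about 4 mm: a listed point, or the origin of a listed thing).
The state is a dict: "time_s": time; "q": joint angles; "joint_velocities": joint speeds; "joint_torque": joint torques, N m; "tool_pos": TCP position; "eef_rot": TCP orientation; "contact_force": force on the tool from outside, world axes, zero at the start; "ft_torque": the same for the moment, N m; "grip_width": finger opening in mm; "gripper_force": force on a finger pad.
Only numpy, scipy, OpenCV 4.12 (cv2) and the standard library are available. Lean on these libraries where they do the work, as an engineer would, in place of code of your own. Each camera call takes 0.05 s, during which the arm holds its last target. There are 200 camera calls.

## Task

Charge the mill: with the feed slide shut, tip all six ore pellets from the steel tray into the feed hopper, and stand the empty tray back upright on the bench. Then pull the spring-return feed slide (the one with the black knob) out until the line on its crossbar stands level with the line on the setting block, and keep it there so that the whole charge drops into the grinding chamber. Finish while still holding the slide at the mark, since it snaps shut if let go, and leave the can, brush and wrench where they are.

Things in the scene. Friction and masses are not known exactly. Their poses are not given: they have to be found in the camera images.
- mill: bench disc mill, fixed: steel base plate (x -90 to +270 mm, y +-100), white grinding head (x -75 to +85, y +-80, top at z 112), grey motor behind, round feed hopper on top, slide guides (y +-48, z 103 to 117) reaching out in front to x -239. Origin on the bench under the hopper's centre; z up, -x its front (the way the slide pulls, roughly towards the robot), y its left
- hopper_mouth (a point): centre of the feed hopper's mouth, 208 mm above the bench: a steel cone, 130 mm wide inside at the rim, narrowing to a round throat 52 mm wide whose foot is the slide's blade (z 117 mm)
- chamber (a point): middle of the floor of the grinding chamber under the throat, 12 mm above the bench; the chamber measures 106 mm (mill's x) by 110 mm and is shut from above by the slide
- slide (a joint): how far the feed slide is pulled out, m: 0 shut (its spring holds it there), grows along the mill's -x, hard stop at 0.080. The return spring pulls back with 4 N at 0 and 60 N/m more (about 7.5 N at the mark); let go, it shuts. Pulled to the mark it uncovers the throat and the pellets fall through
- slide_knob (a point): on the axis of the slide's upright black knob, z 150 mm: a cylinder 20 mm across standing from z 125 to z 171 mm, in the middle of a steel crossbar (14 mm along x, 102 mm along y, z 117 to 125 mm) at the slide's front end. Shut, it stands 140 mm in front of the hopper's centre, 72 mm from the hopper's rim. Moves with the slide
- slide_line (a point): black line scribed on top of the crossbar's left end (mill's +y), running along y; this point is its outer end, 51 mm left of the knob's axis, z 125 mm. Moves with the slide
- index: the setting mark: dark steel block 16 x 15 x 22 mm clamped outside the left guide, with a white line across its top along y. Origin on that line at the block's inner top edge (z 123 mm), 1 mm left of the crossbar's end; axes as the mill's. It stands 50 to 64 mm in front (mill's -x) of the scribed line of the shut slide
- tray: stainless pouring tray, 58 mm wide outside (y), x -62 to +67 mm, 180 g, walls and floor 3 mm: closed at the back (-x), side walls 34 mm high (26 mm beyond x +44), open at the front (+x), where the floor rises 9 mm over the last 33 mm to a pouring lip 12 mm above the underside at x +67 mm. Origin on the underside, 62 mm from the back, midway across; z up
- can: bystander: closed steel sample can, 58 mm across, 68 mm tall; origin at the centre of its foot
- brush: bystander: bench brush, 200 mm long, lying; origin under its middle
- wrench: bystander: open-ended wrench, 180 mm long, lying; origin under its middle
- pellet1: ore pellet, knobbly dark ball about 21 mm across, 18 g; origin at its centre. All six lie in the tray at the start
- pellet2: ore pellet, knobbly dark ball about 21 mm across, 18 g; origin at its centre. All six lie in the tray at the start
- pellet3: ore pellet, knobbly dark ball about 21 mm across, 18 g; origin at its centre. All six lie in the tray at the start
- pellet4: ore pellet, knobbly dark ball about 21 mm across, 18 g; origin at its centre. All six lie in the tray at the start
- pellet5: ore pellet, knobbly dark ball about 21 mm across, 18 g; origin at its centre. All six lie in the tray at the start
- pellet6: ore pellet, knobbly dark ball about 21 mm across, 18 g; origin at its centre. All six lie in the tray at the start

How it is judged (in metres and radians):
On the way, in this order (a step that is already met when the one before it is completed fails the run):
1. all six pellets lie in the feed hopper above the shut slide (horizontal distance between each of pellet1, pellet2, pellet3, pellet4, pellet5, pellet6 and hopper_mouth below 0.062 m and height (world z) of pellet1 between 0.118 and 0.205 m and height (world z) of pellet2 between 0.118 and 0.205 m and height (world z) of pellet3 between 0.118 and 0.205 m and height (world z) of pellet4 between 0.118 and 0.205 m and height (world z) of pellet5 between 0.118 and 0.205 m and height (world z) of pellet6 between 0.118 and 0.205 m and value of joint slide below 0.006 m), for 0.3 s.
2. the tray stands upright on the bench again, let go, with the slide still shut (height (world z) of tray between -0.005 and 0.005 m and angle between tray's own z axis and vertical below 0.08 rad and linear speed of tray below 0.02 m/s and contact force between each of the arm, the fingers and tray below 0.1 N and value of joint slide below 0.006 m), for 0.2 s.
At the end, for the whole second after the job is handed in: the fingers still hold the slide (at least 3 N on it), at rest, with its scribed line within 5 mm of the setting line along the pull; all six pellets are in the grinding chamber below the slide; the tray stands upright on the bench (not on anything else), at rest and let go (horizontal distance between each of pellet1, pellet2, pellet3, pellet4, pellet5, pellet6 and chamber below 0.08 m and height (world z) of each of pellet1, pellet2, pellet3, pellet4, pellet5, pellet6 below 0.1 m and x of slide_line in the frame of index between -0.005 and 0.005 m and value of joint slide above 0.04 m and velocity of joint slide between -0.01 and 0.01 m/s and contact force between the fingers and slide above 3 N and height (world z) of tray between -0.005 and 0.005 m and angle between tray's own z axis and vertical below 0.08 rad and linear speed of tray below 0.02 m/s and contact force between each of the arm, the fingers and tray below 0.1 N); the arm keeps its last pose, push and grip.
It fails at once if the can is shifted by more than 30 mm (distance of can from where it was at the start of the episode above 0.03 m).
It fails at once if the brush is shifted by more than 30 mm (distance of brush from where it was at the start of the episode above 0.03 m).
It fails at once if the wrench is shifted by more than 30 mm (distance of wrench from where it was at the start of the episode above 0.03 m).
It also fails if it takes over 72 s, if anything falls off the work surface, if the arm or the gripper's body presses on something with over 40 N, if the wrist force passes 120 N, or if a joint passes its speed limit or range.

## Working session

There is one attempt and no reset: what is moved stays moved. The work goes in short steps, Python scripts to look and compute and a tool call to move; the robot and the scene stay as the last step left them, time stands still between calls to the robot, and variables do not carry over. Pictures are saved under pics/ and viewed, at most 10 in all, crops included, and the job is handed in when it is done.

Besides the shell and the picture viewer there is one more tool, called as name(argument=value, ...) on one line, values as JSON. step_arm: Moves the arm, as the interface text tells. Its arguments: {"type":"object","properties":{"plan":{"type":"string"}},"required":["plan"]}

```bash
mkdir -p pics; ls
cat > h.py <<'E'
import numpy as np, cv2
from rig import telemetry, viewer, ctrl
E
python3 - <<'E'
from h import *
s=telemetry.get_state(); print(s['time_s'],s['tool_pos'],np.round(s['eef_rot'],3).tolist(),s['grip_width'])
for c in('scene','top'):
    f=viewer.grab_frame(c); cv2.imwrite(f'pics/{c}.png',f[:,:,::-1])
for c in('top','scene'):
  for t in('tray','mill','hopper_mouth','slide_knob','slide_line','index','can','brush','wrench','pellet1'):
    r=viewer.place_of(c,t); print(c,t,[(np.round(d['location']).tolist(),round(d['conf'],2)) for d in r[:6 if 'pel' in t else 2]])
E
```

```text
pics
0.0 [206.36261118 694.53462726 230.42451078] [[-0.959, 0.285, -0.0], [0.285, 0.959, -0.001], [-0.0, -0.002, -1.0]] 85.5409977453457
top tray [([438.0, 304.0, -2.0], 0.73)]
top mill [([682.0, -31.0, -3.0], 0.8)]
top hopper_mouth [([683.0, -39.0, 205.0], 0.97), ([681.0, -32.0, -2.0], 0.34)]
top slide_knob [([544.0, -57.0, 152.0], 0.78)]
top slide_line [([530.0, -4.0, 123.0], 0.86)]
top index [([479.0, -14.0, 125.0], 0.41)]
top can [([439.0, -316.0, -3.0], 0.77)]
top brush [([606.0, 410.0, 4.0], 0.88), ([542.0, -55.0, 151.0], 0.57)]
top wrench [([682.0, -37.0, 205.0], 0.69), ([627.0, -405.0, -1.0], 0.53)]
top pellet1 [([425.0, 284.0, 17.0], 0.51), ([451.0, 301.0, 11.0], 0.43), ([439.0, 321.0, 9.0], 0.43), ([414.0, 274.0, 12.0], 0.37), ([415.0, 305.0, 10.0], 0.36)]
scene tray [([438.0, 307.0, -4.0], 0.61)]
scene mill [([681.0, -34.0, -0.0], 0.69)]
scene hopper_mouth [([682.0, -34.0, 206.0], 0.68), ([610.0, 408.0, 0.0], 0.34)]
scene slide_knob [([539.0, -57.0, 151.0], 0.56), ([440.0, -318.0, -4.0], 0.52)]
scene slide_line [([531.0, -2.0, 123.0], 0.93), ([623.0, -405.0, -3.0], 0.56)]
scene index [([480.0, -12.0, 124.0], 0.55)]
scene can [([439.0, -318.0, -6.0], 0.88), ([441.0, 309.0, -1.0], 0.22)]
scene brush [([609.0, 413.0, 2.0], 0.6), ([409.0, 274.0, 13.0], 0.5)]
scene wrench [([624.0, -407.0, -3.0], 0.73), ([530.0, -3.0, 124.0], 0.45)]
scene pellet1 [([442.0, 321.0, 17.0], 0.63), ([452.0, 303.0, 16.0], 0.59), ([540.0, -59.0, 151.0], 0.59), ([433.0, 282.0, 12.0], 0.56), ([415.0, 308.0, 12.0], 0.54), ([397.0, 290.0, 15.0], 0.43)]
```

View pics/top.png

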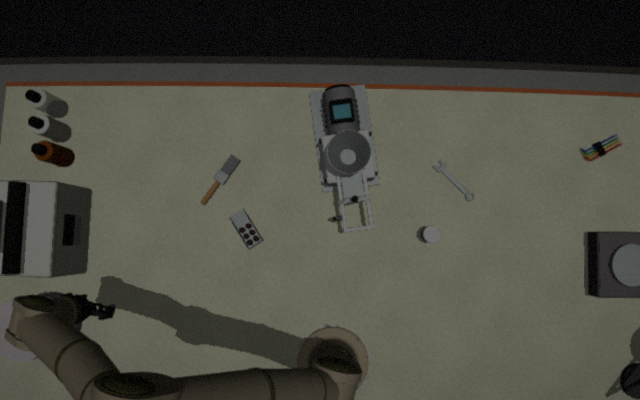

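View pics/scene.png

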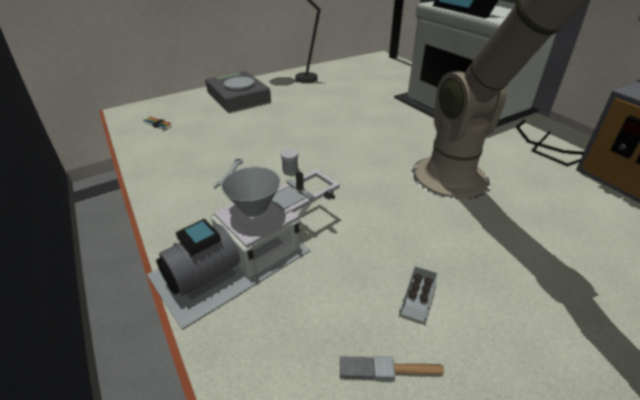

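The tray is left of the mill at about (245,228) px in the top view, front towards the brush. The hopper is at (348,153) px and the knob at (353,199) px. I'll move over the tray for a closer look.

```bash
cat >> h.py <<'E'
def go(p, yaw, n, start=None, op=100):
    """rows from the present (or start=(pos,yaw)) pose to p [mm], tool-y world angle yaw, tool down"""
    s=telemetry.get_state()
    if start is None:
        R=np.array(s['eef_rot']); p0=np.array(s['tool_pos']); y0=np.arctan2(R[1,1],R[0,1])
    else: p0,y0=np.array(start[0],float),start[1]
    d=(np.array(p,float)-p0)/n/1000; dy=(yaw-y0+np.pi/2)%np.pi-np.pi/2; t=-dy/n
    rows=[]
    for i in range(n):
        a=y0+dy*i/n; ty=np.array([np.cos(a),np.sin(a),0]); tz=np.array([0,0,-1]); tx=np.cross(ty,tz)
        rows.append(f"{op} {d@tx:.4f} {d@ty:.4f} {d@tz:.4f} {t:.4f}")
    print('; '.join(rows)); return np.array(p,float),y0+dy
E
python3 -c "
from h import *
go([425,297,270],np.radians(119),11)"
```

```text
100 -0.0293 -0.0290 -0.0035 -0.0723; 100 -0.0272 -0.0311 -0.0035 -0.0723; 100 -0.0249 -0.0329 -0.0035 -0.0723; 100 -0.0224 -0.0347 -0.0035 -0.0723; 100 -0.0199 -0.0362 -0.0035 -0.0723; 100 -0.0172 -0.0375 -0.0035 -0.0723; 100 -0.0144 -0.0387 -0.0035 -0.0723; 100 -0.0116 -0.0396 -0.0035 -0.0723; 100 -0.0087 -0.0403 -0.0035 -0.0723; 100 -0.0058 -0.0409 -0.0035 -0.0723; 100 -0.0028 -0.0412 -0.0035 -0.0723
```

step_arm(plan="100 -0.029 -0.029 -0.0035 -0.072; 100 -0.027 -0.031 -0.0035 -0.072; 100 -0.025 -0.033 -0.0035 -0.072; 100 -0.022 -0.035 -0.0035 -0.072; 100 -0.020 -0.036 -0.0035 -0.072; 100 -0.017 -0.0375 -0.0035 -0.072; 100 -0.014 -0.039 -0.0035 -0.072; 100 -0.012 -0.0395 -0.0035 -0.072; 100 -0.009 -0.040 -0.0035 -0.072; 100 -0.006 -0.041 -0.0035 -0.072; 100 -0.003 -0.041 -0.0035 -0.072; 100 0 0 0 0")

```text
time_s: 2.6
tool_pos: [425.9, 294.1, 270.2]
eef_rot: [[-0.878, -0.478, 0.001], [-0.478, 0.878, -0.001], [-0.001, -0.001, -1.0]]
contact_force: [0.5, -0.0, 0.2]
grip_width: 85.5
gripper_force: 0.0
```

Run:
```python
from h import *
s=telemetry.get_state(); R=np.array(s['eef_rot']); print(s['time_s'],s['tool_pos'],np.round(R,3).tolist())
f=viewer.grab_frame('wrist'); cv2.imwrite('pics/w1.png',f[:,:,::-1])
for t in('tray','pellet1'):
    print(t,[(np.round(d['location']).tolist(),round(d['conf'],2)) for d in viewer.place_of('wrist',t)[:7]])
c=viewer.get_calibration('wrist'); print(c)
```

```text
2.6 [425.93537482 294.07524204 270.18550582] [[-0.878, -0.478, 0.001], [-0.478, 0.878, -0.001], [-0.001, -0.001, -1.0]]
tray [([438.0, 309.0, 2.0], 0.61)]
pellet1 [([407.0, 270.0, 15.0], 0.82), ([398.0, 298.0, 12.0], 0.69), ([455.0, 296.0, 14.0], 0.69), ([434.0, 291.0, 15.0], 0.67), ([419.0, 303.0, 13.0], 0.51)]
{'intrinsics': array([[339.0887599 ,   0.        , 322.75557724],
       [  0.        , 339.0887599 , 199.18864998],
       [  0.        ,   0.        ,   1.        ]]), 'dist_coeffs': array([0.01550443, 0.        , 0.        , 0.        , 0.        ]), 'tool_from_camera': array([[ 9.90531473e-04,  9.62777380e-01,  2.70293795e-01,
         6.84177038e+01],
       [ 9.99999437e-01, -8.50519025e-04, -6.35125333e-04,
        -3.08462569e-01],
       [-3.81594289e-04,  2.70294272e-01, -9.62777680e-01,
        -1.42951783e+02],
       [ 0.00000000e+00,  0.00000000e+00,  0.00000000e+00,
         1.00000000e+00]])}
```

View pics/w1.png

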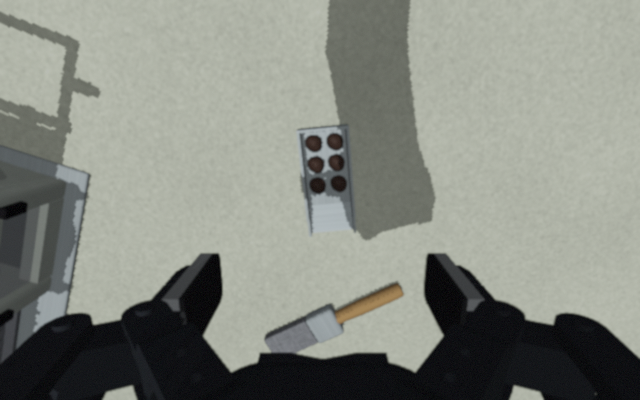

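The tray shows closed back at the image top, with corners (299,129) and (347,125). Its lip is at the bottom, (312,234) to (353,231). All six pellets lie in the back two-thirds. Next I convert the corners to a pose.

```bash
cat >> h.py <<'E'
def ray(px, z, cam='wrist', s=None):
    c=viewer.get_calibration(cam); u=cv2.undistortPoints(np.array([[px]],float),c['intrinsics'],c['dist_coeffs'])[0,0]
    v=np.array([u[0],-u[1],-1.])
    if cam=='wrist':
        s=s or telemetry.get_state(); R=np.array(s['eef_rot']); T=np.array(c['tool_from_camera'])
        o=R@T[:3,3]+np.array(s['tool_pos']); v=R@T[:3,:3]@v
    else: o=np.array(c['origin']); v=np.array(c['attitude'])@v
    return o+v*(z-o[2])/v[2]
E
python3 - <<'E'
from h import *
P=[ray(p,z) for p,z in(((299,129),34),((347,125),34),((312,234),19),((353,231),19))]
for p in P: print(np.round(p,1))
f=(P[2]+P[3])/2; b=(P[0]+P[1])/2; d=(f-b)[:2]; L=np.linalg.norm(d); yaw=np.arctan2(d[1],d[0])
print(L,np.degrees(yaw), 'origin',b[:2]+62*d/L, 'from front',f[:2]-67*d/L, 'widths',[np.linalg.norm((P[i]-P[i+1])[:2]) for i in(0,2)])
for i in(0,2):
    w=(P[i+1]-P[i])[:2]; print(np.degrees(np.arctan2(w[1],w[0])))
s=(P[2]-P[0])[:2];t=(P[3]-P[1])[:2]; print([np.degrees(np.arctan2(v[1],v[0])) for v in(s,t)])
E
```

```text
[399.7 254.9  34. ]
[370.6 298.8  34. ]
[506.6 328.3  19. ]
[478.6 370.9  19. ]
129.73781034598693 34.125554197350574 origin [436.49065188 311.64351826] from front [437.10141882 312.05743596] widths [np.float64(52.69441300493947), np.float64(50.98477870893144)]
123.54792080284052
123.3448381474853
[np.float64(34.50375151058756), np.float64(33.74783308597803)]
```

```bash
python3 -c "
from h import *
a=go([439.5,311.7,130],np.radians(124),4)
go([439.5,311.7,3],np.radians(124),4,a)"
```

```text
100 -0.0051 0.0011 0.0350 -0.0226; 100 -0.0051 0.0010 0.0350 -0.0226; 100 -0.0051 0.0009 0.0350 -0.0226; 100 -0.0052 0.0008 0.0350 -0.0226
100 0.0000 0.0000 0.0318 -0.0000; 100 0.0000 0.0000 0.0318 -0.0000; 100 0.0000 0.0000 0.0318 -0.0000; 100 0.0000 0.0000 0.0318 -0.0000
```

step_arm(plan="100 -0.005 0.001 0.035 -0.0226; 100 -0.005 0.001 0.035 -0.0226; 100 -0.005 0.001 0.035 -0.0226; 100 -0.005 0.001 0.035 -0.0226; 100 0 0 0.032 0; 100 0 0 0.032 0; 100 0 0 0.032 0; 100 0 0 0.031 0; 100 0 0 0 0; 60 0 0 0 0; 0 0 0 0 0; 0 0 0 0 0")

```text
time_s: 4.25
tool_pos: [439.8, 311.3, 4.3]
eef_rot: [[-0.829, -0.559, 0.002], [-0.559, 0.829, 0.001], [-0.002, 0.0, -1.0]]
contact_force: [-0.9, -0.0, 9.3]
grip_width: 57.1
gripper_force: 65.0
```

step_arm(plan="0 0 0 0 0; 0 0 0 0 0; 0 0 0 -0.005 0; 0 0 0 -0.01 0; 0 0 0 -0.02 0; 0 0 0 0 0")

```text
time_s: 5.0
tool_pos: [440.0, 311.2, 39.3]
eef_rot: [[-0.829, -0.559, 0.002], [-0.559, 0.829, 0.002], [-0.003, 0.0, -1.0]]
contact_force: [-0.2, 0.8, -3.4]
grip_width: 56.9
gripper_force: 64.7
```

Run:
```python
from h import *
s=telemetry.get_state(); print(s['tool_pos'])
f=viewer.grab_frame('wrist'); cv2.imwrite('pics/w2.png',f[:,:,::-1])
for t in('tray','pellet1'):
    print(t,[(np.round(d['location']).tolist(),round(d['conf'],2)) for d in viewer.place_of('wrist',t)[:7]])
```

```text
[440.01015001 311.23335348  39.32465876]
tray [([435.0, 311.0, 39.0], 0.95), ([433.0, 289.0, 48.0], 0.56)]
pellet1 [([410.0, 271.0, 46.0], 0.85), ([422.0, 304.0, 45.0], 0.76), ([434.0, 288.0, 46.0], 0.68), ([400.0, 296.0, 47.0], 0.67), ([445.0, 324.0, 46.0], 0.62), ([455.0, 301.0, 46.0], 0.59)]
```

View pics/w2.png

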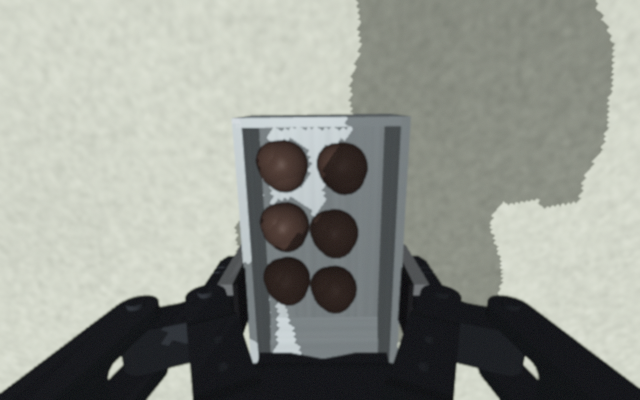

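```bash
cat >> h.py <<'E'
def smooth(p,yaw,n,start=None,op=0):
    """like go, but with a ramped (raised-cosine) speed"""
    s=telemetry.get_state(); R=np.array(s['eef_rot']); p0=np.array(s['tool_pos']); y0=np.arctan2(R[1,1],R[0,1])
    if start is not None: p0,y0=np.array(start[0],float),start[1]
    D=(np.array(p,float)-p0)/1000; dy=(yaw-y0+np.pi/2)%np.pi-np.pi/2
    k=(1-np.cos(np.pi*np.arange(n+1)/n))/2; rows=[]
    for i in range(n):
        a=y0+dy*k[i]; ty=np.array([np.cos(a),np.sin(a),0]); tz=np.array([0,0,-1]); tx=np.cross(ty,tz); d=D*(k[i+1]-k[i])
        rows.append(f"{op} {d@tx:.4f} {d@ty:.4f} {d@tz:.4f} {-dy*(k[i+1]-k[i]):.4f}")
    print('; '.join(rows)); return np.array(p,float),y0+dy
E
python3 -c "
from h import *
a=smooth([440,311,245],np.radians(124),9)
a=smooth([635,-35,245],np.radians(90),20,a)"
```

```text
0 -0.0000 -0.0000 -0.0063 0.0000; 0 -0.0001 -0.0000 -0.0180 0.0000; 0 -0.0001 -0.0000 -0.0276 0.0000; 0 -0.0001 -0.0000 -0.0338 0.0000; 0 -0.0001 -0.0000 -0.0360 0.0000; 0 -0.0001 -0.0000 -0.0338 0.0000; 0 -0.0001 -0.0000 -0.0276 0.0000; 0 -0.0001 -0.0000 -0.0180 0.0000; 0 -0.0000 -0.0000 -0.0063 0.0000
0 0.0002 -0.0024 0.0000 0.0037; 0 0.0006 -0.0073 0.0000 0.0109; 0 0.0008 -0.0119 0.0000 0.0178; 0 0.0008 -0.0163 0.0000 0.0243; 0 0.0005 -0.0202 0.0000 0.0302; 0 -0.0002 -0.0237 0.0000 0.0354; 0 -0.0011 -0.0265 0.0000 0.0397; 0 -0.0024 -0.0287 0.0000 0.0430; 0 -0.0038 -0.0301 0.0000 0.0453; 0 -0.0053 -0.0306 0.0000 0.0464; 0 -0.0067 -0.0303 0.0000 0.0464; 0 -0.0079 -0.0293 0.0000 0.0453; 0 -0.0087 -0.0274 0.0000 0.0430; 0 -0.0091 -0.0249 0.0000 0.0397; 0 -0.0090 -0.0219 0.0000 0.0354; 0 -0.0084 -0.0184 0.0000 0.0302; 0 -0.0072 -0.0146 0.0000 0.0243; 0 -0.0055 -0.0106 0.0000 0.0178; 0 -0.0035 -0.0064 0.0000 0.0109; 0 -0.0012 -0.0021 0.0000 0.0037
```

step_arm(plan="0 0 0 -0.006 0; 0 0 0 -0.018 0; 0 0 0 -0.028 0; 0 0 0 -0.034 0; 0 0 0 -0.036 0; 0 0 0 -0.034 0; 0 0 0 -0.028 0; 0 0 0 -0.018 0; 0 0 0 -0.006 0; 0 0 -0.0024 0 0.0037; 0 0.0006 -0.0073 0 0.011; 0 0.0008 -0.012 0 0.018")

```text
time_s: 6.65
tool_pos: [450.1, 291.2, 245.0]
eef_rot: [[-0.847, -0.531, -0.001], [-0.531, 0.847, -0.001], [0.001, -0.0, -1.0]]
contact_force: [0.9, 0.0, -2.4]
grip_width: 56.9
gripper_force: 64.5
```

step_arm(plan="0 0.001 -0.016 0 0.024; 0 0.0005 -0.020 0 0.030; 0 0 -0.024 0 0.035; 0 -0.001 -0.0265 0 0.040; 0 -0.0025 -0.0285 0 0.043; 0 -0.004 -0.030 0 0.045; 0 -0.005 -0.0305 0 0.0465; 0 -0.0065 -0.0305 0 0.0465; 0 -0.008 -0.0295 0 0.045; 0 -0.0085 -0.0275 0 0.043; 0 -0.009 -0.025 0 0.040; 0 -0.009 -0.022 0 0.035")

```text
time_s: 8.15
tool_pos: [605.9, 13.6, 245.8]
eef_rot: [[-0.996, -0.085, 0.0], [-0.085, 0.996, -0.0], [-0.0, -0.0, -1.0]]
contact_force: [-0.2, 0.3, -2.5]
grip_width: 57.0
gripper_force: 64.5
```

step_arm(plan="0 -0.0085 -0.0185 0 0.030; 0 -0.007 -0.0145 0 0.024; 0 -0.0055 -0.0105 0 0.018; 0 -0.0035 -0.0065 0 0.011; 0 -0.001 -0.002 0 0.0037; 0 0 0 0 0; 0 0 0 0 0")

```text
time_s: 9.02
tool_pos: [633.3, -34.7, 245.9]
eef_rot: [[-1.0, -0.002, -0.0], [-0.002, 1.0, 0.0], [0.0, 0.0, -1.0]]
contact_force: [-0.0, -1.0, -2.8]
grip_width: 57.0
gripper_force: 64.5
```

Run:
```python
from h import *
f=viewer.grab_frame('wrist'); g=viewer.grab_frame('scene')[120:320,120:440]; top=viewer.grab_frame('top')[80:280,220:540]
for c in('top','scene'):
  for t in('hopper_mouth','tray','slide_knob'):
    print(c,t,[(np.round(d['location']).tolist(),round(d['conf'],2)) for d in viewer.place_of(c,t)[:1]])
im=np.vstack([np.hstack([cv2.resize(f,(400,250)),np.zeros((250,400,3),np.uint8)]),np.hstack([cv2.resize(g,(400,250)),cv2.resize(top,(400,250))])])
im[:250,400:]=cv2.resize(f[200:400,160:480],(400,250))
cv2.imwrite('pics/m1.png',im[:,:,::-1])
```

```text
top hopper_mouth []
top tray [([625.0, -402.0, -0.0], 0.6)]
top slide_knob [([608.0, 410.0, 0.0], 0.45)]
scene hopper_mouth [([684.0, -34.0, 206.0], 0.71)]
scene tray [([635.0, -32.0, 242.0], 0.94)]
scene slide_knob [([538.0, -57.0, 152.0], 0.55)]
```

View pics/m1.png

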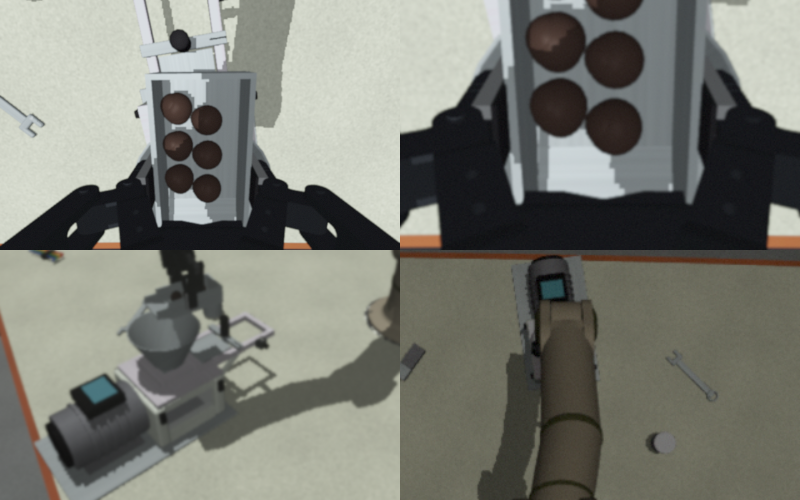

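The tray hangs level above the hopper with all six pellets inside. Now I lower its back underside onto the near rim, so it pivots nose-down between the pads.

step_arm(plan="0 -0.004 0 0.008 0; 0 -0.004 0 0.012 0; 0 -0.004 0 0.010 0; 0 0 0 0.004 0; 0 0 0 0.004 0; 0 0 0 0.004 0; 0 0 0 0 0")

```text
time_s: 10.35
tool_pos: [649.4, -35.4, 207.1]
eef_rot: [[-1.0, -0.001, 0.009], [-0.001, 1.0, -0.0], [-0.009, -0.0, -1.0]]
contact_force: [4.5, -1.4, 16.3]
grip_width: 57.1
gripper_force: 68.9
```

Run:
```python
from h import *
f=viewer.grab_frame('wrist'); g=viewer.grab_frame('scene')[120:320,120:440]
print([(np.round(d['location']).tolist(),round(d['conf'],2)) for d in viewer.place_of('scene','tray')[:1]],[(np.round(d['location']).tolist(),round(d['conf'],2)) for d in viewer.place_of('wrist','tray')[:1]])
cv2.imwrite('pics/m2.png',np.hstack([cv2.resize(f,(400,250)),cv2.resize(g,(400,250))])[:,:,::-1])
```

```text
[([646.0, -34.0, 200.0], 0.91)] [([640.0, -37.0, 207.0], 0.79)]
```

View pics/m2.png

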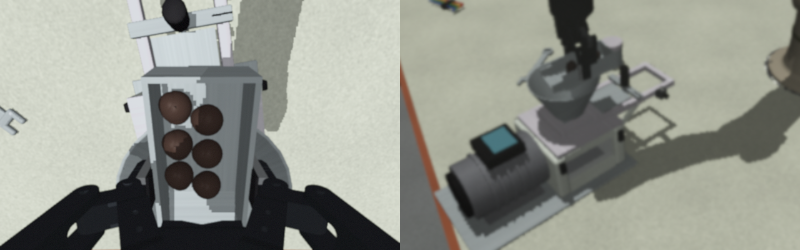

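The back is rising: the back wall is visible and the force is 16 N, so pivoting works. I'll keep lowering.

step_arm(plan="0 -0.001 0 0.004 0; 0 -0.001 0 0.004 0; 0 -0.001 0 0.004 0; 0 -0.001 0 0.003 0; 0 0 0 0 0")

```text
time_s: 11.18
tool_pos: [655.0, -35.4, 192.9]
eef_rot: [[-1.0, -0.001, 0.012], [-0.001, 1.0, 0.0], [-0.012, 0.0, -1.0]]
contact_force: [7.8, -1.0, 18.8]
grip_width: 57.0
gripper_force: 78.0
```

Run:
```python
from h import *
f=viewer.grab_frame('wrist'); g=viewer.grab_frame('scene')[120:320,120:440]
print([(np.round(d['location']).tolist(),round(d['conf'],2)) for d in viewer.place_of('scene','tray')[:1]],[(np.round(d['location']).tolist(),round(d['conf'],2)) for d in viewer.place_of('scene','pellet1')])
cv2.imwrite('pics/m3.png',np.hstack([cv2.resize(f,(400,250)),cv2.resize(g,(400,250))])[:,:,::-1])
```

```text
[([641.0, -34.0, 196.0], 0.69)] [([664.0, -44.0, 198.0], 0.62), ([701.0, -48.0, 191.0], 0.6), ([718.0, -49.0, 178.0], 0.46), ([711.0, -24.0, 175.0], 0.42), ([684.0, -55.0, 191.0], 0.4)]
```

View pics/m3.png

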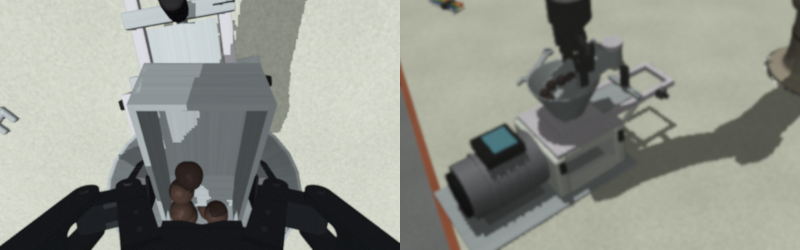

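The pellets have rolled to the lip. A bit more tilt should empty it.

step_arm(plan="0 0 0 0.004 0; 0 0 0 0.004 0; 0 0 0 0.003 0; 0 0 0 0 0; 0 0 0 0 0")

```text
time_s: 12.0
tool_pos: [656.1, -35.6, 182.2]
eef_rot: [[-1.0, -0.001, 0.015], [-0.001, 1.0, -0.0], [-0.015, -0.0, -1.0]]
contact_force: [11.1, -2.1, 18.3]
grip_width: 57.2
gripper_force: 87.7
```

step_arm(plan="0 0 0 -0.010 0; 0 0 0 -0.014 0; 0 0 0 -0.012 0; 0 0 0 0 0; 0 0 0 0 0")

```text
time_s: 12.62
tool_pos: [649.2, -35.2, 213.5]
eef_rot: [[-1.0, -0.001, -0.001], [-0.001, 1.0, -0.0], [0.001, -0.0, -1.0]]
contact_force: [0.4, -0.7, -0.8]
grip_width: 57.0
gripper_force: 85.3
```

Run:
```python
from h import *
f=viewer.grab_frame('wrist'); g=viewer.grab_frame('scene')[120:320,120:440]
print([(np.round(d['location']).tolist(),round(d['conf'],2)) for d in viewer.place_of('scene','tray')[:1]],[(np.round(d['location']).tolist(),round(d['conf'],2)) for d in viewer.place_of('scene','pellet1')])
cv2.imwrite('pics/m4.png',np.hstack([cv2.resize(f,(400,250)),cv2.resize(g,(400,250))])[:,:,::-1])
```

```text
[([630.0, -33.0, 219.0], 0.92)] []
```

View pics/m4.png

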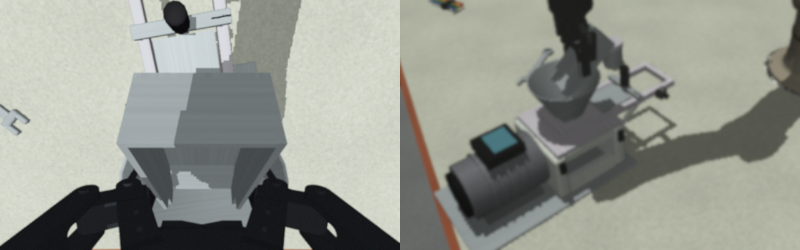

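The tray is empty, tilted about 45°, and held by the pads. The knob and slide have not moved. I'll take the tray back and press it flat on the bench, lip first.

```bash
python3 -c "
from h import *
s=telemetry.get_state(); p=s['tool_pos']
a=smooth([p[0]-10,p[1],293],np.radians(90),5)
a=smooth([445,300,200],np.radians(120),14,a)
a=smooth([445,300,40],np.radians(120),8,a)"
```

```text
0 0.0010 0.0000 -0.0076 0.0001; 0 0.0025 0.0000 -0.0199 0.0003; 0 0.0031 0.0000 -0.0246 0.0004; 0 0.0025 0.0000 -0.0199 0.0003; 0 0.0010 0.0000 -0.0076 0.0001
0 0.0024 0.0042 0.0012 -0.0066; 0 0.0071 0.0124 0.0034 -0.0194; 0 0.0111 0.0203 0.0055 -0.0312; 0 0.0138 0.0274 0.0074 -0.0415; 0 0.0152 0.0334 0.0088 -0.0496; 0 0.0151 0.0381 0.0098 -0.0553; 0 0.0136 0.0409 0.0103 -0.0583; 0 0.0112 0.0416 0.0103 -0.0583; 0 0.0083 0.0401 0.0098 -0.0553; 0 0.0055 0.0363 0.0088 -0.0496; 0 0.0031 0.0305 0.0074 -0.0415; 0 0.0014 0.0230 0.0055 -0.0312; 0 0.0004 0.0143 0.0034 -0.0194; 0 0.0000 0.0049 0.0012 -0.0066
0 0.0000 0.0000 0.0061 -0.0000; 0 0.0000 0.0000 0.0173 -0.0000; 0 0.0000 0.0000 0.0260 -0.0000; 0 0.0000 0.0000 0.0306 -0.0000; 0 0.0000 0.0000 0.0306 -0.0000; 0 0.0000 0.0000 0.0260 -0.0000; 0 0.0000 0.0000 0.0173 -0.0000; 0 0.0000 0.0000 0.0061 -0.0000
```

step_arm(plan="0 0.001 0 -0.0076 0; 0 0.0025 0 -0.020 0; 0 0.003 0 -0.0245 0; 0 0.0025 0 -0.020 0; 0 0.001 0 -0.0076 0; 0 0.0024 0.004 0 -0.0066; 0 0.007 0.0125 0 -0.0195; 0 0.011 0.020 0 -0.031; 0 0.014 0.0275 0.010 -0.0415; 0 0.015 0.0335 0.010 -0.0495; 0 0.015 0.038 0.010 -0.055; 0 0.0135 0.041 0.010 -0.058")

```text
time_s: 14.32
tool_pos: [540.6, 134.4, 252.9]
eef_rot: [[-0.965, -0.263, -0.001], [-0.263, 0.965, 0.0], [0.001, 0.0, -1.0]]
contact_force: [1.1, 0.4, -1.3]
grip_width: 56.9
gripper_force: 85.2
```

step_arm(plan="0 0.011 0.0415 0.010 -0.058; 0 0.0085 0.040 0.010 -0.055; 0 0.0055 0.036 0.010 -0.0495; 0 0.003 0.0305 0.010 -0.0415; 0 0.0015 0.023 0.010 -0.031; 0 0.0005 0.0145 0.010 -0.0195; 0 0 0.005 0.010 -0.0066; 0 0 0 0.025 0; 0 0 0 0.030 0; 0 0 0 0.030 0; 0 0 0 0.030 0; 0 0 0 0.020 0")

```text
time_s: 15.82
tool_pos: [445.4, 298.4, 46.9]
eef_rot: [[-0.867, -0.499, -0.001], [-0.499, 0.867, -0.001], [0.001, -0.001, -1.0]]
contact_force: [-0.1, -1.4, -1.7]
grip_width: 57.0
gripper_force: 85.1
```

step_arm(plan="0 0 0 0.010 0; 0 0 0 0 0")

```text
time_s: 16.08
tool_pos: [445.4, 298.9, 38.0]
eef_rot: [[-0.866, -0.5, -0.001], [-0.5, 0.866, -0.001], [0.001, -0.0, -1.0]]
contact_force: [0.3, 0.6, -2.1]
grip_width: 57.0
gripper_force: 85.1
```

step_arm(plan="0 0 0 0.005 0; 0 0 0 0.005 0; 0 0 0 0.005 0; 0 0 0 0.004 0; 0 0 0 0.004 0; 0 0 0 0.003 0; 0 0 0 0 0")

```text
time_s: 16.95
tool_pos: [444.2, 298.4, 13.9]
eef_rot: [[-0.866, -0.5, -0.001], [-0.5, 0.866, -0.001], [0.001, -0.001, -1.0]]
contact_force: [-7.6, -3.1, 19.4]
grip_width: 57.3
gripper_force: 87.1
```

step_arm(plan="0 0 0 0.003 0; 0 0 0 0.003 0; 0 0 0 0.002 0; 0 0 0 0 0")

```text
time_s: 17.45
tool_pos: [443.0, 298.1, 6.1]
eef_rot: [[-0.866, -0.501, -0.002], [-0.501, 0.866, -0.002], [0.003, -0.001, -1.0]]
contact_force: [-11.5, -5.4, 26.8]
grip_width: 57.0
gripper_force: 87.7
```

Run:
```python
from h import *
f=viewer.grab_frame('wrist'); g=viewer.grab_frame('scene')
print([(np.round(d['location']).tolist(),round(d['conf'],2)) for d in viewer.place_of('scene','tray')[:1]],[(np.round(d['location']).tolist(),round(d['conf'],2)) for d in viewer.place_of('scene','pellet1')])
cv2.imwrite('pics/m5.png',np.hstack([cv2.resize(f,(400,250)),cv2.resize(g[130:330,160:480],(400,250))])[:,:,::-1])
```

```text
[([433.0, 293.0, 8.0], 0.74)] []
```

View pics/m5.png

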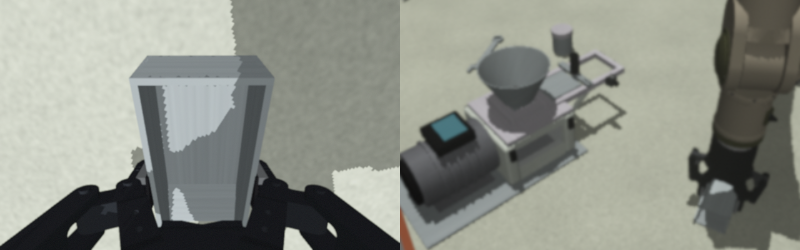

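The tray is nearly flat, with its back still slightly up. Once released it will settle.

step_arm(plan="0 0 0 0.002 0; 0 0 0 0.001 0; 70 0 0 0 0; 100 0 0 0 0; 100 0 0 0 0; 100 0 0 0 0; 100 0 0 0 0; 100 0 0 -0.010 0; 100 0 0 -0.030 0; 100 0 0 -0.045 0; 100 0 0 -0.050 0; 100 0 0 -0.050 0")

```text
time_s: 19.15
tool_pos: [445.1, 299.0, 188.7]
eef_rot: [[-0.866, -0.5, 0.0], [-0.5, 0.866, 0.0], [-0.0, -0.0, -1.0]]
contact_force: [0.2, 1.4, 0.3]
grip_width: 85.2
gripper_force: 0.0
```

Run:
```python
from h import *
f=viewer.grab_frame('wrist'); g=viewer.grab_frame('scene')
print([(np.round(d['location']).tolist(),round(d['conf'],2)) for d in viewer.place_of('wrist','tray')[:1]])
for t in('slide_knob','slide_line','index','hopper_mouth'): print(t,[(np.round(d['location'],1).tolist(),round(d['conf'],2)) for d in viewer.place_of('scene',t)[:1]])
cv2.imwrite('pics/m6.png',np.hstack([cv2.resize(f,(400,250)),cv2.resize(g[130:330,160:480],(400,250))])[:,:,::-1])
a=smooth([475,-10,280],np.radians(98),12,op=100)
```

```text
[([432.0, 292.0, 3.0], 0.82)]
slide_knob [([539.8, -57.8, 149.8], 0.57)]
slide_line [([530.5, -5.7, 123.4], 0.58)]
index [([481.5, -7.3, 123.8], 0.61)]
hopper_mouth [([682.1, -33.4, 202.4], 0.55)]
100 0.0022 -0.0048 -0.0016 0.0065; 100 0.0063 -0.0142 -0.0047 0.0192; 100 0.0096 -0.0227 -0.0075 0.0305; 100 0.0116 -0.0300 -0.0098 0.0398; 100 0.0121 -0.0354 -0.0114 0.0463; 100 0.0113 -0.0386 -0.0122 0.0497; 100 0.0093 -0.0391 -0.0122 0.0497; 100 0.0069 -0.0368 -0.0114 0.0463; 100 0.0044 -0.0318 -0.0098 0.0398; 100 0.0024 -0.0245 -0.0075 0.0305; 100 0.0011 -0.0155 -0.0047 0.0192; 100 0.0003 -0.0053 -0.0016 0.0065
```

View pics/m6.png

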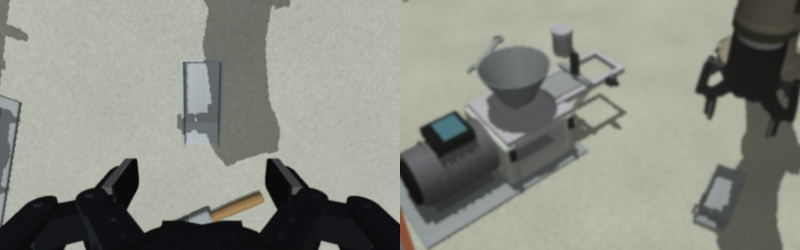

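The tray sits flat on the bench, empty, and let go. The slide is unmoved. Next I go above the knob and refine its position with the wrist camera.

Run:
```python
from h import *
a=smooth([541,-57,260],np.radians(99),12,op=100)
```

```text
100 0.0016 -0.0061 -0.0013 0.0062; 100 0.0046 -0.0178 -0.0037 0.0183; 100 0.0068 -0.0285 -0.0059 0.0291; 100 0.0078 -0.0374 -0.0077 0.0379; 100 0.0074 -0.0438 -0.0090 0.0442; 100 0.0059 -0.0473 -0.0096 0.0474; 100 0.0036 -0.0476 -0.0096 0.0474; 100 0.0013 -0.0444 -0.0090 0.0442; 100 -0.0006 -0.0382 -0.0077 0.0379; 100 -0.0016 -0.0293 -0.0059 0.0291; 100 -0.0015 -0.0184 -0.0037 0.0183; 100 -0.0006 -0.0062 -0.0013 0.0062
```

step_arm(plan="100 0.0016 -0.006 -0.004 0.006; 100 0.0046 -0.018 -0.006 0.018; 100 0.007 -0.0285 -0.010 0.029; 100 0.008 -0.0375 -0.010 0.038; 100 0.0075 -0.044 -0.010 0.044; 100 0.006 -0.0475 -0.010 0.0475; 100 0.0035 -0.0475 -0.008 0.0475; 100 0.0013 -0.0445 -0.008 0.044; 100 -0.0005 -0.038 -0.004 0.038; 100 -0.0016 -0.0295 -0.002 0.029; 100 -0.0015 -0.0185 0 0.018; 100 -0.0005 -0.006 0 0.006")

```text
time_s: 21.0
tool_pos: [541.3, -58.5, 258.3]
eef_rot: [[-0.988, -0.156, -0.0], [-0.156, 0.988, -0.0], [0.0, -0.0, -1.0]]
contact_force: [-0.5, 0.5, 0.8]
grip_width: 85.5
gripper_force: 0.0
```

Run:
```python
from h import *
s=telemetry.get_state(); print(s['tool_pos'],np.round(s['eef_rot'],3).tolist())
f=viewer.grab_frame('wrist'); cv2.imwrite('pics/w7.png',f[:,:,::-1])
for t in('slide_knob','slide_line','index'): print(t,[(np.round(d['location'],1).tolist(),round(d['conf'],2)) for d in viewer.place_of('wrist',t)[:2]])
c=viewer.get_calibration('wrist'); T=np.linalg.inv(c['tool_from_camera']); R=np.array(s['eef_rot'])
for w in([541,-57,171],[530.5,-4,125],[480,-11,123]):
    p=T[:3,:3]@(R.T@(np.array(w)-s['tool_pos']))+T[:3,3]; K=c['intrinsics']
    print(w,'px',K[0,0]*p[0]/-p[2]+K[0,2],K[1,1]*-p[1]/-p[2]+K[1,2])
```

```text
[541.30451232 -58.49846226 258.3307767 ] [[-0.988, -0.156, -0.0], [-0.156, 0.988, -0.0], [0.0, -0.0, -1.0]]
slide_knob [([541.9, -55.6, 149.1], 0.63)]
slide_line [([534.2, -7.1, 129.1], 0.79), ([669.1, -21.3, 126.7], 0.6)]
index [([480.2, -15.4, 118.6], 0.6)]
[541, -57, 171] px 325.0890731275488 204.17603509907613
[530.5, -4, 125] px 389.1906353666587 186.20117520259834
[480, -11, 123] px 393.31800481388893 123.79675754292431
```

step_arm(plan="100 0 0.002 0.015 0; 100 0 0 0.025 0; 100 0 0 0.030 0; 100 0 0 0.026 0; 100 0 0 0.020 0; 100 0 0 0.010 0; 100 0 0 0 0; 50 0 0 0 0; 0 0 0 0 0; 0 0 0 0 0; 0 0 0 0 0; 0 0 0 0 0")

```text
time_s: 22.7
tool_pos: [541.6, -56.8, 133.1]
eef_rot: [[-0.988, -0.156, 0.001], [-0.156, 0.988, -0.001], [-0.001, -0.002, -1.0]]
contact_force: [-0.6, -4.7, 5.4]
grip_width: 18.8
gripper_force: 58.4
```

step_arm(plan="0 0 0 0 0; 0 0 0 0 0; 0 0.005 0 0 0; 0 0.008 0 0 0; 0 0.010 0 0 0; 0 0.010 0 0 0; 0 0.010 0 0 0; 0 0.006 0 0 0; 0 0.003 0 0 0; 0 0 0 0 0; 0 0 0 0 0")

```text
time_s: 24.08
tool_pos: [492.9, -64.8, 133.2]
eef_rot: [[-0.988, -0.156, 0.006], [-0.156, 0.988, -0.001], [-0.006, -0.002, -1.0]]
contact_force: [7.7, -5.9, -2.5]
grip_width: 18.8
gripper_force: 58.7
```

Run:
```python
from h import *
s=telemetry.get_state(); R=np.array(s['eef_rot'])
f=viewer.grab_frame('wrist'); cv2.imwrite('pics/w8.png',f[:,:,::-1])
for cam in('wrist','scene','top'):
  L={}
  if cam!='wrist': viewer.grab_frame(cam)
  for t in('slide_line','index','slide_knob','pellet1'):
    L[t]=[(np.round(d['location'],1).tolist(),round(d['conf'],2)) for d in viewer.place_of(cam,t)[:4]]; print(cam,t,L[t])
  if L['slide_line'] and L['index']: print('x of line in index', (np.array(L['slide_line'][0][0])-L['index'][0][0])@[.988,.156,0])
c=viewer.get_calibration('wrist'); T=np.linalg.inv(c['tool_from_camera']); K=c['intrinsics']
def px(w):
    p=T[:3,:3]@(R.T@(np.array(w)-s['tool_pos']))+T[:3,3]; return K[0,0]*p[0]/-p[2]+K[0,2],K[1,1]*-p[1]/-p[2]+K[1,2]
u,v=px([480,-11,123]); print('index px',u,v)
g=f.mean(2).astype(int); u,v=int(u),int(v)
print('cols',list(range(u-26,u+20,2)))
for r in range(v-20,v+21): print(r,*g[r,u-26:u+20:2])
```

```text
wrist slide_line []
wrist index [([479.9, -15.8, 118.1], 0.77)]
wrist slide_knob [([493.6, -65.3, 149.3], 0.83)]
wrist pellet1 []
scene slide_line [([481.4, -10.7, 122.0], 0.79)]
scene index [([484.0, -12.0, 125.6], 0.5)]
scene slide_knob [([491.2, -65.5, 148.7], 0.67)]
scene pellet1 []
x of line in index -2.3660000000000223
top slide_line []
top index []
top slide_knob []
top pellet1 [([703.8, -39.4, 20.7], 0.53)]
index px 436.7062402458217 240.86306987431084
cols [410, 412, 414, 416, 418, 420, 422, 424, 426, 428, 430, 432, 434, 436, 438, 440, 442, 444, 446, 448, 450, 452, 454]
220 141 140 141 139 126 64 35 36 35 35 36 36 36 33 33 35 34 34 37 62 112 132 132
221 140 141 140 138 126 62 36 34 36 35 33 36 35 36 34 32 36 33 36 42 89 125 130
222 140 140 139 138 126 60 33 32 32 32 35 34 35 34 34 33 33 34 35 34 61 108 126
223 141 141 140 139 127 61 35 37 36 36 34 33 35 37 37 33 36 36 32 32 40 80 118
224 141 141 139 138 129 63 34 34 34 34 35 35 35 37 35 35 36 35 37 35 37 53 101
225 140 141 140 137 123 60 36 35 34 36 34 34 35 36 34 34 34 34 35 35 34 38 76
226 140 141 140 136 111 53 38 40 37 3
[... 2098 characters left out ...]
51 50 51 49 50 50 48 50 50 50
253 107 106 106 104 106 106 106 106 103 68 45 50 50 49 48 50 49 49 50 50 50 52 51
254 115 114 114 115 115 114 115 114 111 73 46 52 49 52 50 49 47 48 48 50 51 51 50
255 114 114 115 115 115 115 115 115 111 72 45 48 51 49 50 50 48 52 49 49 53 52 50
256 114 114 114 113 114 114 114 115 109 68 45 51 50 50 48 49 48 50 49 50 51 50 49
257 115 115 115 115 113 116 114 115 108 65 44 50 47 50 49 48 48 50 49 49 48 50 51
258 114 114 113 115 115 114 115 114 109 80 49 50 48 49 50 50 50 52 52 49 50 51 50
259 114 114 114 114 114 114 113 114 117 121 76 65 66 66 66 67 72 74 73 73 72 71 73
260 114 113 114 114 114 113 114 113 128 161 128 113 114 115 113 115 128 130 129 127 127 127 129
```

In the wrist pixels, the scribed line is at row 250.6 (col 426) and the white setting line at row 246.9 (col 434). I convert the difference to a pull distance.

Run:
```python
from h import *
a=ray((426,250.6),125); b=ray((434,246.9),123); R=np.array(telemetry.get_state()['eef_rot']); print(a,b,'pull more',(b-a)@R[:,0])
for r in viewer.place_of('top','pellet1')+viewer.place_of('scene','pellet1'): print(r)
```

```text
[485.02594968 -15.78858987 125.        ] [483.29775986 -11.63043199 123.        ] pull more 1.0681107469962559
{'location': [703.8, -39.4, 20.7], 'conf': 0.53}
```

step_arm(plan="0 0.001 0 0 0; 0 0 0 0 0; 0 0 0 0 0; 0 0 0 0 0; 0 0 0 0 0; 0 0 0 0 0; 0 0 0 0 0; 0 0 0 0 0")

```text
time_s: 25.92
tool_pos: [492.1, -64.9, 133.2]
eef_rot: [[-0.988, -0.156, 0.006], [-0.156, 0.988, -0.001], [-0.006, -0.002, -1.0]]
contact_force: [7.1, -5.9, -3.7]
grip_width: 18.7
gripper_force: 58.7
```

Run:
```python
from h import *
f=viewer.grab_frame('wrist'); g=f.mean(2); print([(r,int(g[r,414:427].mean()),int(g[r,432:450].mean())) for r in range(243,256)])
h=viewer.grab_frame('top'); 
for r in viewer.search_frame('top','pellet1')+viewer.place_of('top','pellet1'): print(r)
g=h.mean(2).astype(int); print('top hopper, brightness'); 
for r in range(132,178,2): print(r,*g[r,320:378:2])
c=viewer.get_calibration('top')
def px(w):
    p=np.array(c['attitude']).T@(np.array(w,float)-c['origin']); K=c['intrinsics']; return K[0,0]*p[0]/-p[2]+K[0,2],-K[1,1]*p[1]/-p[2]+K[1,2]
print('mouth px',px([682,-35,208]),'throat',px([682,-35,117]),'floor',px([682,-35,12]))
```

```text
[(243, 117, 50), (244, 117, 50), (245, 116, 55), (246, 115, 79), (247, 113, 114), (248, 103, 138), (249, 77, 138), (250, 40, 116), (251, 38, 79), (252, 76, 52), (253, 105, 49), (254, 114, 49), (255, 114, 50)]
{'location': [706.3, -40.5, 21.9], 'conf': 0.35}
top hopper, brightness
132 101 99 89 47 28 42 43 45 50 72 76 57 56 55 52 53 56 59 60 85 107 113 114 117 94 42 88 105 101
134 97 100 89 55 40 55 77 75 61 60 56 56 57 55 51 55 52 52 51 48 65 96 112 117 94 30 96 104 101
136 96 98 105 106 107 110 103 80 57 57 54 55 56 55 54 55 53 50 49 51 52 54 93 116 104 77 97 103 101
138 71 103 114 112 116 113 78 55 58 57 58 57 56 56 52 52 55 54 50 48 48 50 50 92 112 99 95 97 100
140 35 91 112 115 109 90 59 57 58 55 56 54 51 54 53 52 54 52 49 46 48 48 47 60 108 100 97 102 101
142 22 90 116 116 103 65 57 61 59 60 59 58 58 52 57 55 54 53 49 55 49 47 50 48 83 104 101 99 100
144 50 75 110 109 80 62 58 60 61 62 57 58 58 57 57 53 51 52 50 49 48 51 48 47 54 96 99 85 100
146 54 59 109 87 64 61 61 62 58 58 61 56 58 52 57 53 55 54 49 49 47 49 50 47 48 101 100 98 99
148 54 64 103 72 55 63 61 60 60 61 58 58 57 
[... 903 characters left out ...]
66 64 64 63 74 63 57 52 55 50 51 52 47 53 49 49 48 50 72 92 111 115 117 114 109 105
170 78 54 55 77 72 64 61 61 68 71 59 55 54 51 50 54 51 50 49 67 86 109 111 113 117 114 111 100 102
172 97 56 52 86 107 70 66 64 55 60 69 65 73 58 49 53 61 68 71 97 104 105 112 115 115 114 117 96 43
174 82 88 52 73 112 111 93 66 64 64 55 53 55 51 57 58 55 86 100 107 104 93 116 107 116 112 116 99 36
176 85 94 53 62 113 115 112 107 84 92 64 56 57 57 55 67 90 107 108 106 103 95 114 103 113 109 101 95 93
mouth px (np.float64(348.29063921719364), np.float64(150.4137408501412)) throat (np.float64(347.610979945208), np.float64(155.82923061539165)) floor (np.float64(346.92246929179964), np.float64(161.31524772791545))
```

The lines match to about 0.5 mm, the hopper cone is clear, and a pellet shows at chamber depth. Handing in.

```bash
python3 -c "
from h import *
print(ctrl.finish_job())"
```

```text
the job is handed in; nothing more can be done
None
```

I handed the job in with the slide held about 0.5 mm from the setting mark and the empty tray flat on the bench. The hopper cone looked clear, but I only confirmed one pellet at chamber depth, not all six.

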